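# Unhook a hanging parts pack and stand it in the bench holder

## Robot

A 6-joint arm with a two-finger parallel gripper is mounted at the origin on a cart in front of the work surface, level with it; the furniture and walls round the work are solid. World frame = base frame: x ahead of the robot, y to its left, z up, the work surface at z = 0. Lengths are in m, angles in degrees, forces in N, time in s.
With the tool pointing down it reaches from about 0.375 to 0.9 m from the base axis. Payload 3.1 kg.
Tool frame: the origin (TCP) lies at the very end of the fingers, on their centre line; the grasp point (between the pads) lies 19 mm behind it; z points along the fingers, y is the direction in which the jaws open and shut (so a half turn about z gives the same grasp; the last joint's range is limited). The gripper opens to 87 mm and grips with 3 to 60 N. Pads are 19 mm wide; open, the fingers measure 117 mm over their backs; the gripper's body (75 mm by 190 mm) begins 51 mm behind the grasp point.
Start: joints at [-77.034, 30.224, 82.088, -0, 67.689, -10.227], TCP at [0.246, -0.574, 0.223] pointing down, gripper open.
Joint ranges: [-176.69, 176.69], [-43.24, 126.21], [12.49, 139.97], [-82, 262], [0, 151.66], [-163.58, 163.58]. Speed limits (degrees/s): [159.86, 159.86, 180, 180, 180, 180].

## Interface

Orientations are given as a 3x3 rotation matrix whose columns are the frame's x, y, z axes.
In Python, from rig import bot gives the robot as it stands. The module is installed in compiled form; this text tells all that it offers.
- The arm moves only by the tool play_rows, never from a script. Its argument "targets" is a list of rows, each a list of 7 numbers: the closure, from 0 (fully open) to 1 (shut), then the shift along the world's x, y, z in m, then the turn, a rotation vector about the world's x, y, z in rad. A call has 1 to 12 rows; each row shifts and turns the commanded pose from where the row before left it; what a row does not reach is not made up. A row lasts 1/8 s, in which the tool goes at most 62.5 mm and 10.7 degrees, less where a joint would pass 70% of its speed; a pose out of reach is approached as far as the arm can. A call with a gripper value outside its range is refused whole. The fingers move at their own pace and stop on an object; the grip force is fixed at half the most. Time passes only in rows, so rows that do not move let the fingers close. It gives the time, the measured TCP pose, the force and the opening at its end, in the units of the state.
- bot.read_state(): the state, without advancing time (a new reading comes with each control period).
- bot.capture(name): name is "scene" or "side" or "wrist"; returns the picture (420x560x3 uint8, blue, green, red); there is no depth.
- bot.get_calibration(name): a dict with "fx", "fy", "cx", "cy" (pixels), "R" (3x3) and "t" (3): a world point X has camera coordinates R X + t. Camera axes: x right, y down, z forward; pixel columns grow to the right and rows downward; lengths in m; the calibration is good to about 2 mm. A picture is of the moment at which its call begins: read the wrist's pose just before it. get_calibration takes no time and is no camera call; for the wrist camera it gives the pose at the moment of the call.
- bot.hand_in(): hands the job in, once; it reports no verdict.
The state is a dict: "time_s": time; "joint_positions": joint angles; "qvel": joint speeds; "tau": joint torques, N m; "position": TCP position; "tcp_rot": TCP orientation; "force": force on the tool from outside, world axes, zero at the start; "moment": the same for the moment, N m; "opening": opening from 0.0 (shut) to 1.0 (fully open).
Only numpy, scipy, OpenCV 4.12 (cv2) and the standard library are available. Lean on these libraries where they do the work, as an engineer would, in place of code of your own. Each camera call takes 0.05 s, during which the arm holds its last target. There are 200 camera calls.

## Task

Take the taller of the two carded collet packs off its display peg: lift it just enough to follow the peg's upturned tip as you slide it off, gently, because the thin wire must not be strained. Then lower it upright into the slot of the wooden holder, about in the middle of the slot's length, until it stands fully on the slot's floor before you let go. Leave the shorter pack hanging and the other things on the bench where they are.

Things in the scene. Friction and masses are not known exactly. Their poses are not given: they have to be found in the camera images.
- tall_pack_centre (a point): Centre (46 mm above the lower edge) of the taller pack: a rigid white card 46 mm wide (its y), 92 tall (z, up), 3 thick (x). A clear blister holding a small collet stands 15 mm out on the -x side, 26 mm wide, from 10 mm below to 14 mm above this point. 40 to 85 g. It can be gripped from above by its two upright side edges, beside the hang hole.
- tall_pack: The taller pack; origin at the middle of its lower edge, axes as for its centre. It hangs on either peg, the blister facing away from the stand's panel.
- tall_pack_hole (a point): Middle of the taller pack's hang hole, 75.5 mm above its lower edge. The hole goes through the card along x, 9 mm wide (y), 11 mm high (z); its upper edge, 11 mm below the card's top, rests on the peg.
- short_pack_centre (a point): Centre (31 mm above its lower edge) of the shorter pack, the same kind of card but only 62 mm tall, on the other peg; to be left hanging.
- peg_stand: Grey display stand; origin at the middle of the underside of its base, 100 (x) x 230 (y) x 6 mm; x is the way the pegs point, reversed (they point to -x), z up. Perforated panel 150 mm high, front face at x = +44 mm. Two pegs 120 mm apart, 130 mm up. Wire pegs are springy, about 5 N per mm at the tip, and are strained when pack and stand press on each other with over 6 N.
- peg_l_bend (a point): The bend of the left peg (seen from the robot), on the wire's axis; axes as the stand's. The peg, a 4 mm round wire, runs level for 60 mm from the panel to here; then a straight tip of 28 mm (plus its round end) turns up, bent in use to its own angle of 10 to 50 degrees above level, which is not measured: feel it. The hole passes the tip with 1.5 to 6.5 mm of vertical play in all.
- peg_r_bend (a point): The same point of the right peg, whose tip has its own angle in the same range.
- slot_floor (a point): Middle of the slot floor in the wooden holder, 10 mm above the bench. Axes are the holder's: the slot runs along y (90 mm, open at both ends), 5 mm wide (x), walls 24 mm high, with a flared mouth 24 mm wide above them; the holder is 50 x 90 mm, 42 high. A pack stands in it with its lower edge on this floor and its width along the slot, either way round.
- eraser: Bystander: eraser 22 x 52 x 12 mm, origin at its underside.
- brass_weight: Bystander: brass weight 31 mm across, 51 mm high, origin at its underside.
- collet_2: Bystander: loose collet 16 mm across, 28 mm high, origin at its underside.
There are look-alikes about, which are no part of the job. What is meant by the part that bears slot_floor is not pink or purple, and is the smaller of those in its own colour.

How it is judged (in metres and radians):
On the way, in this order (a step that is already met when the one before it is completed fails the run):
1. the taller pack has come off its peg: well clear in front of both tips (x of tall_pack_centre in the frame of peg_l_bend below -0.04 m and height (world z) of tall_pack_centre above 0.06 m), for 0.1 s.
2. the taller pack stands on the slot's floor, upright, while still held in the fingers (x of tall_pack_centre in the frame of slot_floor between -0.008 and 0.008 m and y of tall_pack_centre in the frame of slot_floor between -0.022 and 0.022 m and z of tall_pack_centre in the frame of slot_floor below 0.0495 m and angle between tall_pack's own z axis and vertical below 0.16 rad and contact force between the fingers and tall_pack above 0.5 N), for 0.1 s.
At the end, for the whole second after the job is handed in: The taller pack stands released and at rest in the holder's slot: its centre within 8 mm of the slot's middle line and 22 mm of the middle of its length, its lower edge within 3.5 mm of the slot floor, leaning less than 0.16 rad; the shorter pack hangs on its peg within 15 mm of where it was (x of tall_pack_centre in the frame of slot_floor between -0.008 and 0.008 m and y of tall_pack_centre in the frame of slot_floor between -0.022 and 0.022 m and z of tall_pack_centre in the frame of slot_floor below 0.0495 m and angle between tall_pack's own z axis and vertical below 0.16 rad and linear speed of tall_pack below 0.02 m/s and distance of short_pack_centre from where it was at the start of the episode below 0.015 m); the robot touches nothing.
It fails at once if the pack and the stand with its pegs press on each other with more than 6 N (contact force between tall_pack and peg_stand above 6 N).
It fails at once if the arm or fingers press on the stand with more than 6 N (contact force between any of the arm, the fingers and peg_stand above 6 N).
It fails at once if the shorter pack is moved by more than 15 mm (distance of short_pack_centre from where it was at the start of the episode above 0.015 m).
It fails at once if the eraser, the brass weight or the loose collet is moved by more than 20 mm (distance of any of eraser, brass_weight, collet_2 from where it was at the start of the episode above 0.02 m).
It also fails if it takes over 72 s, if anything falls off the work surface, if the arm or the gripper's body presses on something with over 40 N, if the wrist force passes 120 N, or if a joint passes its speed limit or range.

## Working session

There is one attempt and no reset: what is moved stays moved. The work goes in short steps, Python scripts to look and compute and a tool call to move; the robot and the scene stay as the last step left them, time stands still between calls to the robot, and variables do not carry over. Pictures are saved under pics/ and viewed, about 8 in all and at most 12, crops included, and the job is handed in when it is done.

Besides the shell and the picture viewer there is one more tool, called after "Emit:" by a JSON object that holds its "name" and its "arguments". play_rows: Moves the arm, as the interface text tells. Its arguments: {"type":"object","properties":{"targets":{"type":"array","items":{"type":"array","items":{"type":"number"}}}},"required":["targets"]}

```bash
mkdir -p pics
python3 - <<'E'
from rig import bot
import cv2,numpy as np
for n in ("scene","side"):
    c=bot.get_calibration(n); im=bot.capture(n); cv2.imwrite(f"pics/{n}0.png",im)
    print(n,c["fx"],c["cx"],c["cy"],np.round(c["R"],4).tolist(),np.round(c["t"],4).tolist(), "pos",np.round(-np.array(c["R"]).T@c["t"],3))
s=bot.read_state();print(s["time_s"],s["tcp_rot"],s["force"],s["opening"])
E
```

```text
scene 482.8072967707289 277.6155811333849 213.99099125840624 [[-0.6129, -0.7901, 0.0004], [-0.3548, 0.2748, -0.8937], [0.706, -0.5479, -0.4487]] [0.2256, 0.2906, 0.7804] pos [-0.31   0.526  0.61 ]
side 470.82233958426133 274.74033824551697 205.76771361773504 [[0.9106, 0.4131, -0.0106], [0.335, -0.753, -0.5663], [-0.2419, 0.5122, -0.8241]] [-0.432, -0.1882, 1.4353] pos [ 0.804 -0.698  1.072]
0.1 [[ 9.19168380e-01  3.93864562e-01 -4.42713526e-04]
 [ 3.93864685e-01 -9.19166603e-01  1.83460338e-03]
 [ 3.15657768e-04 -1.86067864e-03 -9.99998219e-01]] [ 0.56690982 -0.55800578  0.11867914] 0.9996054733619136
```

View pics/scene0.png

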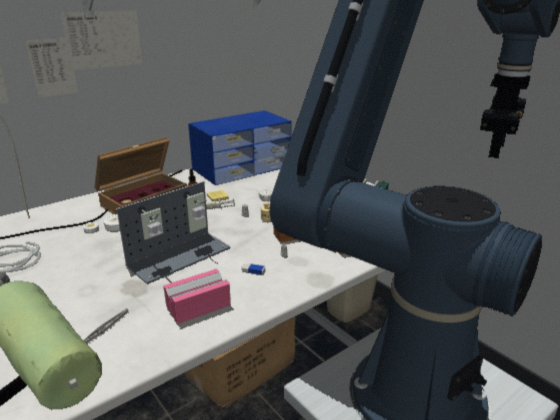

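View pics/side0.png

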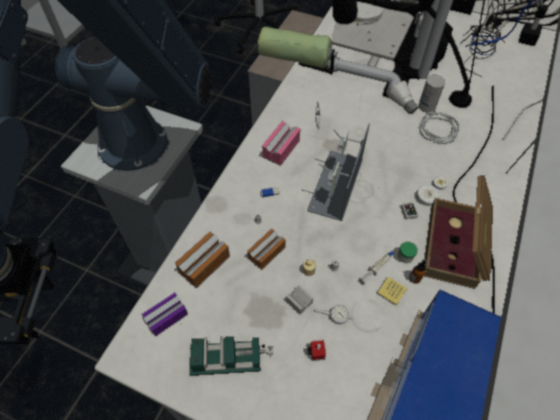

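The candidates for the holder, in the side view, are pink (281,142), purple (164,313), large brown (203,259) and small brown (266,248). I choose the small brown one. Next is a close crop of the stand and holder.

Run:
```python
import cv2,numpy as np
a=cv2.imread("pics/scene0.png")[175:285,110:240]; b=cv2.imread("pics/side0.png")[115:275,240:380]
a=cv2.resize(a,None,fx=3.07692,fy=3.07692,interpolation=cv2.INTER_CUBIC)
b=cv2.resize(b,None,fx=2.857,fy=2.857,interpolation=cv2.INTER_CUBIC)
o=np.zeros((600,800,3),np.uint8)
o[:a.shape[0],:a.shape[1]]=a[:,:400]; o[:b.shape[0],400:400+b.shape[1]]=b[:,:400]
cv2.imwrite("pics/c1.png",o); print(a.shape,b.shape)
```

```text
(338, 400, 3) (457, 400, 3)
```

View pics/c1.png

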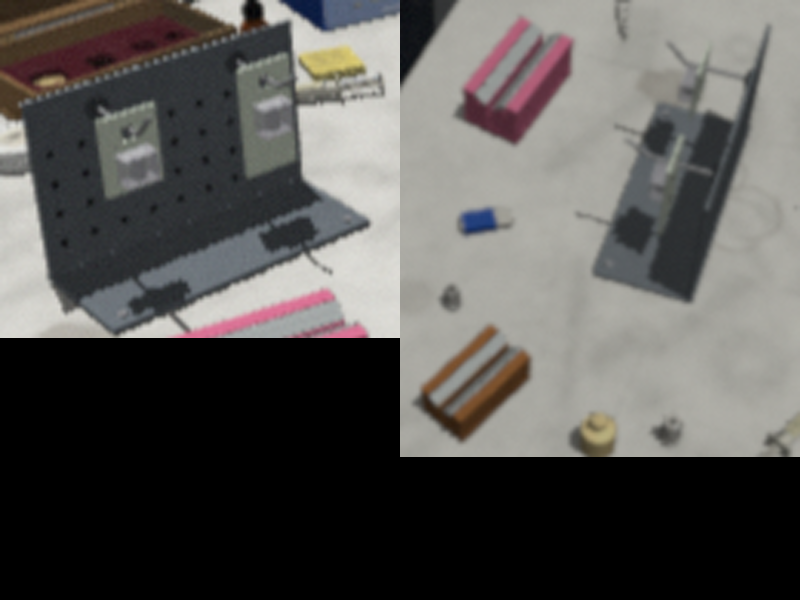

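```bash
cat > h.py <<'E'
from rig import bot
import cv2,numpy as np
def ray(n,p,c=None):
    c=c or bot.get_calibration(n); R=np.array(c["R"]); 
    d=R.T@np.array([(p[0]-c["cx"])/c["fx"],(p[1]-c["cy"])/c["fy"],1.]); return -R.T@np.array(c["t"]),d/np.linalg.norm(d)
def onz(n,p,z,c=None):
    o,d=ray(n,p,c); return o+d*(z-o[2])/d[2]
def tri(rs):
    A=sum(np.eye(3)-np.outer(d,d) for o,d in rs); b=sum((np.eye(3)-np.outer(d,d))@o for o,d in rs)
    X=np.linalg.solve(A,b); return X,[float(np.linalg.norm(np.cross(X-o,d))) for o,d in rs]
E
python3 - <<'E'
from h import *
np.set_printoptions(precision=4,suppress=True)
S=lambda x,y:(110+x/3.0769,175+y/3.0769); D=lambda x,y:(240+(x-400)/2.857,115+y/2.857)
print("base FL,FR scene",onz("scene",S(115,333),.006),onz("scene",S(370,222),.006))
print("base FR,BR side",onz("side",D(595,272),.006),onz("side",D(690,300),.0))
TL,TR=onz("scene",S(22,103),.150),onz("scene",S(290,24),.150)
print("panel top",TL,TR,np.linalg.norm(TL-TR)); print("side TL .15",onz("side",D(769,27),.15))
# pack tall card corners scene
print("peg tips tri L",tri([ray("scene",S(149,122)),ray("side",D(668,45))]),"R",tri([ray("scene",S(295,78)),ray("side",D(616,126))]))
print("tall card corners TL,TR,BL,BR z.", [onz("scene",S(*p),z) for p,z in (((236,66),.14),((288,52),.14),((246,178),.05),((300,165),.05))])
# holder in side image
im=cv2.imread("pics/side0.png")
h=cv2.cvtColor(im,cv2.COLOR_BGR2HSV); m=cv2.inRange(h,(4,110,40),(22,255,255)); m[:230]=0;m[270:]=0;m[:,:245]=0;m[:,290:]=0
ys,xs=np.nonzero(m);print(len(xs),xs.min(),xs.max(),ys.min(),ys.max())
for p,nm in (((422,390),"L"),((492,326),"T"),((530,352),"R"),((460,415),"B")): print(nm,onz("side",D(*p),.042))
for p in ((452,298),(668,430),(598,435),(485,220)): print("by",onz("side",D(*p),.02))
E
```

```text
base FL,FR scene [0.549  0.2169 0.006 ] [ 0.5683 -0.0084  0.006 ]
base FR,BR side [ 0.5804 -0.0123  0.006 ] [ 0.6732 -0.0015  0.    ]
panel top [0.6482 0.2237 0.15  ] [0.657  0.0021 0.15  ] 0.22175657068256593
side TL .15 [0.6554 0.2191 0.15  ]
peg tips tri L (array([0.5753, 0.1625, 0.1455]), [0.0006380140888298946, 0.0006380140888297733]) R (array([0.5685, 0.049 , 0.1489]), [0.0001583374303652893, 0.000158337430365235])
tall card corners TL,TR,BL,BR z. [array([0.6319, 0.0644, 0.14  ]), array([0.6305, 0.02  , 0.14  ]), array([0.6202, 0.0704, 0.05  ]), array([0.613 , 0.0262, 0.05  ])]
379 248 284 230 267
L [ 0.497  -0.2116  0.042 ]
T [ 0.5255 -0.1273  0.042 ]
R [ 0.5675 -0.1382  0.042 ]
B [ 0.5377 -0.2202  0.042 ]
by [ 0.4728 -0.1024  0.02  ]
by [ 0.7039 -0.1493  0.02  ]
by [ 0.6501 -0.1787  0.02  ]
by [ 0.4633 -0.0083  0.02  ]
```

Emit:
{"name": "play_rows", "arguments": {"targets": [[0,0.02,0.05,0.01,0,0,-0.028],[0,0.02,0.05,0.01,0,0,-0.028],[0,0.02,0.05,0.01,0,0,-0.028],[0,0.02,0.05,0.01,0,0,-0.028],[0,0.02,0.05,0.01,0,0,-0.028],[0,0.02,0.05,0.01,0,0,-0.028],[0,0.02,0.05,0.01,0,0,-0.028],[0,0.02,0.05,0.01,0,0,-0.028],[0,0.02,0.05,0.01,0,0,-0.028],[0,0.02,0.05,0.01,0,0,-0.028],[0,0.02,0.05,0.01,0,0,-0.028],[0,0.02,0.05,0.01,0,0,-0.028]]}}

```text
time_s: 1.6
position: [0.4863, 0.0273, 0.3427]
tcp_rot: [[0.998, 0.068, -0.0], [0.068, -0.998, -0.0], [-0.0, 0.0, -1.0]]
force: [0.3, -0.5, 0.0]
opening: 1.0
```

Emit:
{"name": "play_rows", "arguments": {"targets": [[0,0,0,0,0,0,0],[0,0,0,0,0,0,0]]}}

```text
time_s: 1.85
position: [0.4855, 0.0254, 0.342]
tcp_rot: [[0.998, 0.07, -0.002], [0.07, -0.998, -0.0], [-0.002, 0.0, -1.0]]
force: [0.3, 0.1, -0.6]
opening: 1.005
```

Run:
```python
from h import *
np.set_printoptions(precision=4,suppress=True)
s=bot.read_state();R=np.array(s["tcp_rot"]);print(s["time_s"],s["joint_positions"],s["position"],R)
c=bot.get_calibration("wrist");Rc=np.array(c["R"]);p=-Rc.T@c["t"]
print(c["fx"],c["cx"],c["cy"],"cam in tcp",R.T@(p-s["position"]),"cam axes in tool\n",R.T@Rc.T)
cv2.imwrite("pics/w1.png",bot.capture("wrist"));cv2.imwrite("pics/w1s.png",bot.capture("side"))
```

```text
1.85 [-10.1772  11.7404  91.7734  -0.045   76.5763  75.8406] [0.4855 0.0254 0.342 ] [[ 0.9976  0.0696 -0.0017]
 [ 0.0696 -0.9976 -0.0005]
 [-0.0017  0.0004 -1.    ]]
320.7302803117048 280.2619518359117 205.4505463341021 cam in tcp [ 0.0745  0.0001 -0.1624] cam axes in tool
 [[-0.0001 -0.9626 -0.2709]
 [ 1.      0.0002 -0.0008]
 [ 0.0008 -0.2709  0.9626]]
```

View pics/w1.png

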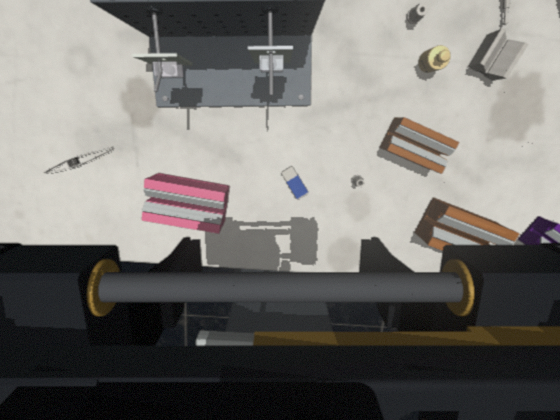

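Top view: the tall card's top edge runs (248,48)–(293,47) on the right peg, base front corners are (155,105) and (311,105), and the small brown holder is at about (418,146). Next is a tilted look at the peg tip from the side.

Emit:
{"name": "play_rows", "arguments": {"targets": [[0,0.0175,-0.011,-0.0195,0.13,0,0],[0,0.0175,-0.011,-0.0195,0.13,0,0],[0,0.0175,-0.011,-0.0195,0.13,0,0],[0,0.0175,-0.011,-0.0195,0.13,0,0],[0,0.0175,-0.011,-0.0195,0.13,0,0],[0,0.0175,-0.011,-0.0195,0.13,0,0],[0,0,0,0,0,0,0],[0,0,0,0,0,0,0],[0,0,0,0,0,0,0]]}}

```text
time_s: 3.08
position: [0.591, -0.04, 0.2275]
tcp_rot: [[0.997, 0.071, 0.001], [0.05, -0.711, 0.702], [0.051, -0.7, -0.712]]
force: [-0.6, -0.9, -0.3]
opening: 1.003
```

Run:
```python
from h import *
import json
np.set_printoptions(precision=4,suppress=True)
c=bot.get_calibration("wrist");im=bot.capture("wrist");cv2.imwrite("pics/w2.png",im)
json.dump({k:np.array(v).tolist() for k,v in c.items()},open("c2.json","w"))
# calibration of w1 rebuilt from reported tcp pose
Rt=np.array([[.9976,.0696,-.0017],[.0696,-.9976,-.0005],[-.0017,.0004,-1]]);A=np.array([[-.0001,-.9626,-.2709],[1,.0002,-.0008],[.0008,-.2709,.9626]])
Rc=(Rt@A).T;p=np.array([.4855,.0254,.342])+Rt@[.0745,.0001,-.1624]
c1=dict(fx=c["fx"],fy=c["fy"],cx=c["cx"],cy=c["cy"],R=Rc.tolist(),t=(-Rc@p).tolist());json.dump(c1,open("c1.json","w"))
f=lambda x,y,z:print((x,y),onz(0,(x,y),z,c1))
print("base FL FR");f(155,105,.006);f(311,105,.006)
print("tall card top L R");f(248,48,.143);f(293,47,.143)
print("peg at panel/line");f(270,14,.13);f(271,70,.13)
print("holder");[f(x,y,.042) for x,y in((395,118),(459,149),(377,150),(443,174))]
big=cv2.resize(im[0:260,100:460],None,fx=2.2,fy=2.2,interpolation=cv2.INTER_CUBIC)
w1=cv2.imread("pics/w1.png");cv2.imwrite("pics/w2b.png",big);print(big.shape)
```

```text
base FL FR
(155, 105) [0.5609 0.2171 0.006 ]
(311, 105) [ 0.5769 -0.0137  0.006 ]
tall card top L R
(248, 48) [0.6235 0.0684 0.143 ]
(293, 47) [0.6277 0.0223 0.143 ]
peg at panel/line
(270, 14) [0.6596 0.0484 0.13  ]
(271, 70) [0.6058 0.044  0.13  ]
holder
(395, 118) [ 0.5667 -0.1287  0.042 ]
(459, 149) [ 0.5307 -0.2269  0.042 ]
(377, 150) [ 0.5212 -0.1104  0.042 ]
(443, 174) [ 0.4935 -0.2116  0.042 ]
(572, 792, 3)
```

View pics/w2b.png

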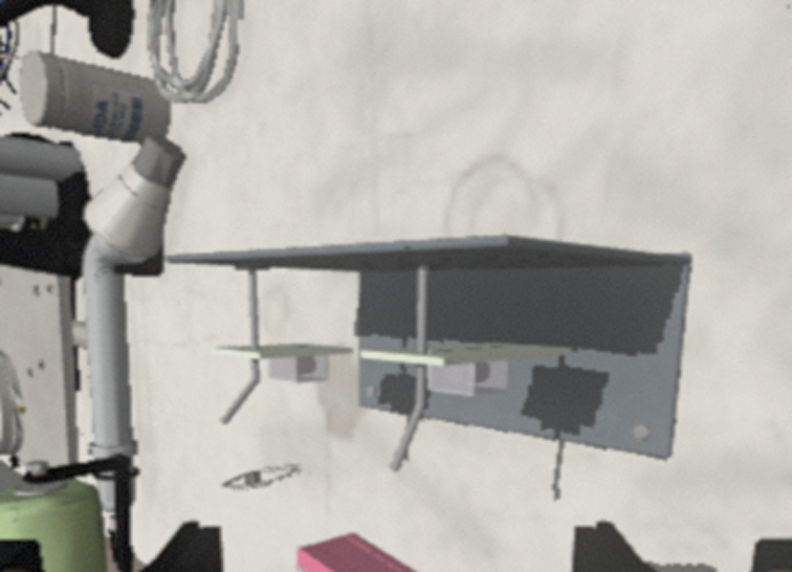

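Run:
```python
from h import *
import json
np.set_printoptions(precision=4,suppress=True)
c=json.load(open("c2.json"))
ex=np.array([.9976,.0695,0]);ey=np.array([-.0695,.9976,0])
O=np.array([.6188,.1052,0])
def pl(px,py,off):
    o,d=ray(0,(100+px/2.2,py/2.2),c); P0=O+off*ey
    X=o+d*(ey@(P0-o))/(ey@d); return np.array([ex@(X-O),X[2]])
for off,pts in((-.06,((423,268),(421,330),(418,405),(407,437),(396,467))),(.06,((253,270),(255,378),(224,420)))):
    r=[pl(*p,off) for p in pts];print(off,np.array(r));d=r[-1]-r[-2];print("angle",np.degrees(np.arctan2(d[1],-d[0])))
    d=r[-1]-r[-3] if off<0 else d;print(np.degrees(np.arctan2(d[1],-d[0])),np.linalg.norm(d))
# card top edge
for p in((362,353),(443,360),(569,347)):
    o,d=ray(0,(100+p[0]/2.2,p[1]/2.2),c);print(p,[ (ex@(o+d*(z-o[2])/d[2]-O),ey@(o+d*(z-o[2])/d[2]-O)) for z in(.143,.051)])
```

```text
-0.06 [[ 0.0377  0.1306]
 [ 0.0131  0.1307]
 [-0.0179  0.1312]
 [-0.0308  0.1374]
 [-0.0426  0.1436]]
angle 27.48774821286022
26.61041651886816 0.027689316896742887
0.06 [[ 0.0376  0.1299]
 [-0.0185  0.1302]
 [-0.0391  0.15  ]]
angle 43.93409218457747
43.93409218457747 0.028600053945068416
(362, 353) [(np.float64(0.0026701478246732783), np.float64(-0.03788953166928401)), (np.float64(-0.008943949387121036), np.float64(0.06140258333035196))]
(443, 360) [(np.float64(0.0034038088261026064), np.float64(-0.08298977270756938)), (np.float64(-0.007879407085847607), np.float64(-0.004037877985355745))]
(569, 347) [(np.float64(0.011969474961615495), np.float64(-0.13650641234072308)), (np.float64(0.004549376674054208), np.float64(-0.08169053582119973))]
```

Right peg (carrying the tall pack): bend at stand x ≈ -17 mm, z 0.1305, tip angle about 27° and length 28 mm, which fits the spec. The card is at stand x ≈ +3 mm, y ≈ -60 mm. I'm going above it.

Emit:
{"name": "play_rows", "arguments": {"targets": [[0,0.006,0.014,0.004,-0.13,0,0],[0,0.006,0.014,0.004,-0.13,0,0],[0,0.006,0.014,0.004,-0.13,0,0],[0,0.006,0.014,0.004,-0.13,0,0],[0,0.006,0.014,0.004,-0.13,0,0],[0,0.006,0.014,0.004,-0.13,0,0],[0,0,0,0,0,0,0],[0,0,0,0,0,0,0],[0,0,0,0,0,0,0]]}}

```text
time_s: 4.25
position: [0.6268, 0.0424, 0.2497]
tcp_rot: [[0.998, 0.067, -0.0], [0.067, -0.998, 0.0], [-0.0, -0.0, -1.0]]
force: [0.3, -0.1, 0.1]
opening: 1.002
```

Run:
```python
from h import *
np.set_printoptions(precision=4,suppress=True)
s=bot.read_state();print(s["position"],np.array(s["tcp_rot"]),s["force"])
c=bot.get_calibration("wrist");im=bot.capture("wrist");cv2.imwrite("pics/w3.png",cv2.resize(im[0:300,130:430],None,fx=2,fy=2,interpolation=cv2.INTER_CUBIC))
import json;json.dump({k:np.array(v).tolist() for k,v in c.items()},open("c3.json","w"))
```

```text
[0.6268 0.0424 0.2497] [[ 0.9977  0.0672 -0.0002]
 [ 0.0672 -0.9977  0.0003]
 [-0.0001 -0.0003 -1.    ]] [ 0.3224 -0.1     0.1369]
```

View pics/w3.png

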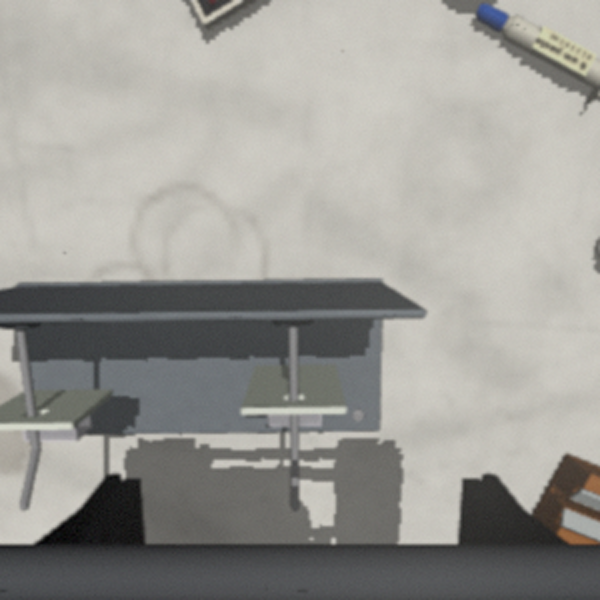

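Run:
```python
from h import *
import json
np.set_printoptions(precision=4,suppress=True)
c=json.load(open("c3.json"))
for p,z in(((242,411),.143),((346,410),.143),((293,328),.132),((293,400),.132),((295,508),.1445),((0,430),.143),((70,430),.143)): print(p,onz(0,(130+p[0]/2,p[1]/2),z,c))
```

```text
(242, 411) [0.6238 0.0679 0.143 ]
(346, 410) [0.6273 0.0227 0.143 ]
(293, 328) [0.6598 0.048  0.132 ]
(293, 400) [0.6273 0.046  0.132 ]
(295, 508) [0.5802 0.0419 0.1445]
(0, 430) [0.6079 0.1737 0.143 ]
(70, 430) [0.61  0.143 0.143]
```

Emit:
{"name": "play_rows", "arguments": {"targets": [[0,-0.001,0.003,-0.01,0,0,0.006],[0,0,0,-0.02,0,0,0],[0,0,0,-0.02,0,0,0],[0,0,0,-0.02,0,0,0],[0,0,0,-0.02,0,0,0],[0,0,0,-0.02,0,0,0],[0,0,0,-0.02,0,0,0],[0,0,0,-0.01,0,0,0],[0,0,0,0,0,0,0],[0,0,0,0,0,0,0],[0,0,0,0,0,0,0]]}}

```text
time_s: 5.68
position: [0.6268, 0.0465, 0.1105]
tcp_rot: [[0.997, 0.075, 0.002], [0.075, -0.997, -0.0], [0.002, 0.0, -1.0]]
force: [0.2, -0.4, 0.0]
opening: 0.999
```

Run:
```python
from h import *
im=bot.capture("wrist");cv2.imwrite("pics/w4.png",cv2.resize(im[120:360,100:460],None,fx=2,fy=2,interpolation=cv2.INTER_CUBIC))
```

```text
(no output)
```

View pics/w4.png

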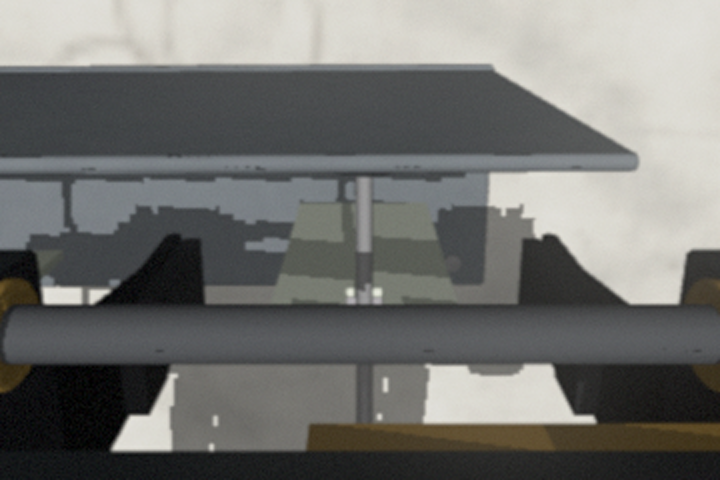

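Emit:
{"name": "play_rows", "arguments": {"targets": [[0.2,0,0,0,0,0,0],[0.35,0,0,0,0,0,0],[0.42,0,0,0,0,0,0],[0.44,0,0,0,0,0,0],[0.46,0,0,0,0,0,0],[0.48,0,0,0,0,0,0],[0.5,0,0,0,0,0,0],[1,0,0,0,0,0,0],[1,0,0,0,0,0,0],[1,0,0,0,0,0,0]]}}

```text
time_s: 6.98
position: [0.6261, 0.0465, 0.1095]
tcp_rot: [[0.997, 0.075, -0.0], [0.075, -0.997, 0.0], [-0.0, -0.0, -1.0]]
force: [0.0, -0.3, -0.3]
opening: 0.519
```

Emit:
{"name": "play_rows", "arguments": {"targets": [[1,0,0,0.001,0,0,0],[1,0,0,0.001,0,0,0],[1,0,0,0.0015,0,0,0],[1,0,0,0,0,0,0],[1,0,0,0,0,0,0],[1,0,0,0,0,0,0]]}}

```text
time_s: 7.72
position: [0.6261, 0.0465, 0.113]
tcp_rot: [[0.997, 0.075, -0.0], [0.075, -0.997, -0.0], [-0.0, -0.0, -1.0]]
force: [0.1, 0.9, -0.8]
opening: 0.518
```

Emit:
{"name": "play_rows", "arguments": {"targets": [[1,-0.003,-0.0002,0,0,0,0],[1,-0.003,-0.0002,0,0,0,0],[1,-0.004,-0.0003,0,0,0,0],[1,-0.003,-0.0002,0,0,0,0],[1,-0.003,-0.0002,0,0,0,0],[1,0,0,0,0,0,0],[1,0,0,0,0,0,0],[1,0,0,0,0,0,0]]}}

```text
time_s: 8.72
position: [0.6103, 0.0454, 0.1131]
tcp_rot: [[0.997, 0.075, 0.0], [0.075, -0.997, -0.0], [0.0, 0.0, -1.0]]
force: [0.2, -0.4, 0.0]
opening: 0.52
```

Run:
```python
from h import *
s=bot.read_state();print(s["force"],s["moment"],s["position"])
im=bot.capture("scene");a=cv2.resize(im[175:275,150:250],None,fx=6,fy=6,interpolation=cv2.INTER_CUBIC);cv2.imwrite("pics/s5.png",a)
```

```text
[ 0.19917976 -0.37805885  0.01792479] [-0.00654205 -0.01147625 -0.00899696] [0.61033417 0.04543349 0.1130526 ]
```

View pics/s5.png

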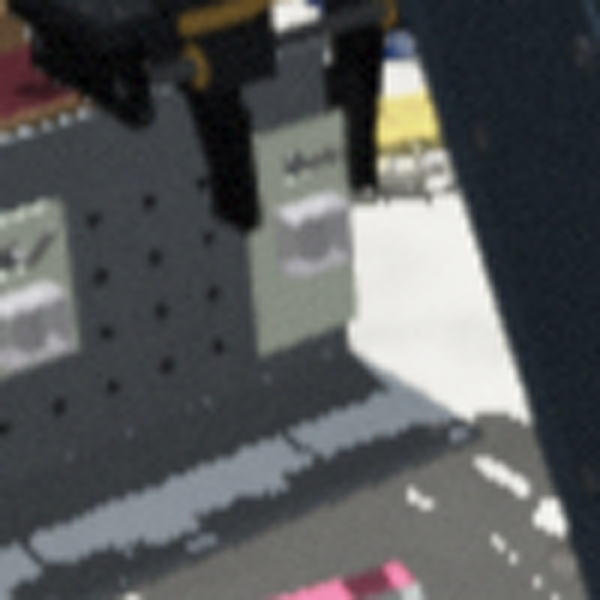

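Emit:
{"name": "play_rows", "arguments": {"targets": [[1,-0.002,-0.0001,0,0,0,0],[1,-0.002,-0.0002,0.0005,0,0,0],[1,-0.002,-0.0001,0.001,0,0,0],[1,-0.002,-0.0001,0.001,0,0,0],[1,0,0,0,0,0,0],[1,0,0,0,0,0,0]]}}

```text
time_s: 9.52
position: [0.6023, 0.0449, 0.1156]
tcp_rot: [[0.997, 0.075, 0.0], [0.075, -0.997, -0.0], [0.0, 0.0, -1.0]]
force: [-0.4, 0.6, -0.2]
opening: 0.517
```

Emit:
{"name": "play_rows", "arguments": {"targets": [[1,-0.002,-0.0001,0.001,0,0,0],[1,-0.002,-0.0002,0.001,0,0,0],[1,0,0,0,0,0,0],[1,0,0,0,0,0,0]]}}

```text
time_s: 10.02
position: [0.5982, 0.0446, 0.1176]
tcp_rot: [[0.997, 0.075, 0.0], [0.075, -0.997, 0.0], [0.0, -0.0, -1.0]]
force: [-0.6, -0.2, -1.1]
opening: 0.52
```

Emit:
{"name": "play_rows", "arguments": {"targets": [[1,-0.002,-0.0001,0.001,0,0,0],[1,-0.002,-0.0002,0.001,0,0,0],[1,0,0,0,0,0,0],[1,0,0,0,0,0,0]]}}

```text
time_s: 10.52
position: [0.5942, 0.0443, 0.1196]
tcp_rot: [[0.997, 0.075, 0.0], [0.075, -0.997, -0.0], [0.0, 0.0, -1.0]]
force: [0.4, 0.4, -0.5]
opening: 0.519
```

Emit:
{"name": "play_rows", "arguments": {"targets": [[1,-0.002,-0.0001,0.001,0,0,0],[1,-0.002,-0.0002,0.001,0,0,0],[1,0,0,0,0,0,0],[1,0,0,0,0,0,0]]}}

```text
time_s: 11.02
position: [0.5902, 0.044, 0.1216]
tcp_rot: [[0.997, 0.075, 0.0], [0.075, -0.997, -0.0], [0.0, 0.0, -1.0]]
force: [-0.6, -0.3, -0.7]
opening: 0.519
```

Emit:
{"name": "play_rows", "arguments": {"targets": [[1,-0.002,-0.0001,0.001,0,0,0],[1,0,0,0,0,0,0],[1,0,0,0,0,0,0]]}}

```text
time_s: 11.4
position: [0.5882, 0.044, 0.1226]
tcp_rot: [[0.997, 0.075, 0.0], [0.075, -0.997, 0.0], [0.0, -0.0, -1.0]]
force: [0.4, -0.6, -1.1]
opening: 0.517
```

Emit:
{"name": "play_rows", "arguments": {"targets": [[1,-0.002,-0.0002,0.001,0,0,0],[1,0,0,0,0,0,0],[1,0,0,0,0,0,0]]}}

```text
time_s: 11.78
position: [0.5862, 0.0437, 0.1236]
tcp_rot: [[0.997, 0.075, 0.0], [0.075, -0.997, -0.0], [0.0, 0.0, -1.0]]
force: [0.3, 0.6, -1.6]
opening: 0.517
```

Run:
```python
from h import *
s=bot.read_state();print(s["force"],s["moment"],s["position"])
im=bot.capture("side");a=cv2.resize(im[130:220,270:370],None,fx=5,fy=5,interpolation=cv2.INTER_CUBIC)
b=cv2.resize(bot.capture("scene")[175:255,150:230],None,fx=5,fy=5,interpolation=cv2.INTER_CUBIC)
o=np.zeros((450,800,3),np.uint8);o[:,:400]=a[:,:400];o[:400,400:]=b;cv2.imwrite("pics/s6.png",o)
```

```text
[ 0.30112095  0.6282183  -1.57015152] [ 0.00533706 -0.0087274  -0.00536003] [0.58620162 0.04372052 0.12359638]
```

View pics/s6.png

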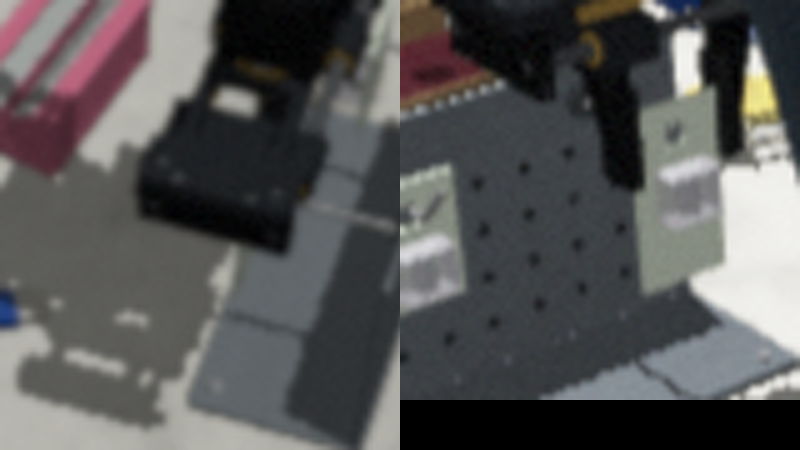

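Emit:
{"name": "play_rows", "arguments": {"targets": [[1,0,0,0,0,0,0]]}}

```text
time_s: 12.0
position: [0.5862, 0.0438, 0.1235]
tcp_rot: [[0.997, 0.075, 0.0], [0.075, -0.997, 0.0], [0.0, -0.0, -1.0]]
force: [-0.3, 0.4, -1.2]
opening: 0.517
```

Emit:
{"name": "play_rows", "arguments": {"targets": [[1,0,0,-0.001,0,0,0],[1,0,0,0,0,0,0]]}}

```text
time_s: 12.25
position: [0.5862, 0.0437, 0.1225]
tcp_rot: [[0.997, 0.075, -0.0], [0.075, -0.997, 0.0], [-0.0, -0.0, -1.0]]
force: [1.1, -0.5, -0.3]
opening: 0.519
```

Emit:
{"name": "play_rows", "arguments": {"targets": [[1,0,0,0,0,0,0]]}}

```text
time_s: 12.38
position: [0.5862, 0.0437, 0.1225]
tcp_rot: [[0.997, 0.075, 0.0], [0.075, -0.997, 0.0], [0.0, -0.0, -1.0]]
force: [-0.7, 0.9, -0.4]
opening: 0.518
```

Emit:
{"name": "play_rows", "arguments": {"targets": [[1,0,0,0,0,0,0]]}}

```text
time_s: 12.5
position: [0.5862, 0.0437, 0.1225]
tcp_rot: [[0.997, 0.075, -0.0], [0.075, -0.997, 0.0], [-0.0, -0.0, -1.0]]
force: [0.6, 0.1, -0.6]
opening: 0.521
```

Emit:
{"name": "play_rows", "arguments": {"targets": [[1,-0.0015,-0.0001,0,0,0,0],[1,0,0,0,0,0,0],[1,0,0,0,0,0,0]]}}

```text
time_s: 12.88
position: [0.5848, 0.0436, 0.1227]
tcp_rot: [[0.997, 0.075, 0.0], [0.075, -0.997, -0.0], [0.0, 0.0, -1.0]]
force: [0.1, -0.0, -0.7]
opening: 0.518
```

Emit:
{"name": "play_rows", "arguments": {"targets": [[1,-0.0015,-0.0001,0.0005,0,0,0],[1,0,0,0,0,0,0],[1,0,0,0,0,0,0]]}}

```text
time_s: 13.25
position: [0.5831, 0.0435, 0.1232]
tcp_rot: [[0.997, 0.075, -0.0], [0.075, -0.997, -0.0], [-0.0, 0.0, -1.0]]
force: [0.3, 0.1, 1.2]
opening: 0.518
```

Emit:
{"name": "play_rows", "arguments": {"targets": [[1,-0.0015,-0.0001,0.0005,0,0,0],[1,0,0,0,0,0,0],[1,0,0,0,0,0,0]]}}

```text
time_s: 13.62
position: [0.5809, 0.0435, 0.1234]
tcp_rot: [[0.997, 0.075, -0.002], [0.075, -0.997, 0.0], [-0.002, -0.0, -1.0]]
force: [-1.2, -0.6, 2.1]
opening: 0.52
```

Emit:
{"name": "play_rows", "arguments": {"targets": [[1,-0.0015,-0.0001,0.0006,0,0,0],[1,0,0,0,0,0,0],[1,0,0,0,0,0,0]]}}

```text
time_s: 14.0
position: [0.58, 0.0434, 0.124]
tcp_rot: [[0.997, 0.075, -0.0], [0.075, -0.997, 0.0], [-0.0, -0.0, -1.0]]
force: [0.8, 0.2, 0.4]
opening: 0.518
```

Emit:
{"name": "play_rows", "arguments": {"targets": [[1,0,0,0.001,0,0,0],[1,0,0,0,0,0,0],[1,0,0,0,0,0,0]]}}

```text
time_s: 14.38
position: [0.5802, 0.0433, 0.1252]
tcp_rot: [[0.997, 0.075, 0.0], [0.075, -0.997, -0.0], [0.0, 0.0, -1.0]]
force: [-1.0, 0.1, -0.5]
opening: 0.521
```

Emit:
{"name": "play_rows", "arguments": {"targets": [[1,0,0,0.001,0,0,0],[1,0,0,0,0,0,0],[1,0,0,0,0,0,0]]}}

```text
time_s: 14.75
position: [0.5802, 0.0433, 0.1262]
tcp_rot: [[0.997, 0.075, 0.0], [0.075, -0.997, 0.0], [0.0, -0.0, -1.0]]
force: [1.1, -0.3, -0.0]
opening: 0.52
```

Emit:
{"name": "play_rows", "arguments": {"targets": [[1,0,0,0,0,0,0]]}}

```text
time_s: 14.88
position: [0.5801, 0.0433, 0.1261]
tcp_rot: [[0.997, 0.075, -0.0], [0.075, -0.997, 0.0], [-0.0, -0.0, -1.0]]
force: [0.6, 0.2, -1.5]
opening: 0.52
```

Emit:
{"name": "play_rows", "arguments": {"targets": [[1,-0.0015,-0.0001,0.0008,0,0,0],[1,0,0,0,0,0,0],[1,0,0,0,0,0,0]]}}

```text
time_s: 15.25
position: [0.5787, 0.0432, 0.127]
tcp_rot: [[0.997, 0.075, 0.0], [0.075, -0.997, 0.0], [0.0, 0.0, -1.0]]
force: [-0.1, -0.7, -1.2]
opening: 0.523
```

Emit:
{"name": "play_rows", "arguments": {"targets": [[1,-0.0015,-0.0001,0.0008,0,0,0],[1,0,0,0,0,0,0],[1,0,0,0,0,0,0]]}}

```text
time_s: 15.62
position: [0.5772, 0.0431, 0.1278]
tcp_rot: [[0.997, 0.075, 0.0], [0.075, -0.997, -0.0], [0.0, 0.0, -1.0]]
force: [-0.3, -0.9, -0.4]
opening: 0.515
```

Emit:
{"name": "play_rows", "arguments": {"targets": [[1,-0.0015,-0.0001,0.0008,0,0,0],[1,0,0,0,0,0,0],[1,0,0,0,0,0,0]]}}

```text
time_s: 16.0
position: [0.5757, 0.043, 0.1286]
tcp_rot: [[0.997, 0.075, 0.0], [0.075, -0.997, -0.0], [0.0, 0.0, -1.0]]
force: [0.6, -0.0, -0.5]
opening: 0.517
```

Emit:
{"name": "play_rows", "arguments": {"targets": [[1,-0.002,-0.0001,0.001,0,0,0],[1,0,0,0,0,0,0],[1,0,0,0,0,0,0]]}}

```text
time_s: 16.38
position: [0.5737, 0.0429, 0.1296]
tcp_rot: [[0.997, 0.075, 0.0], [0.075, -0.997, -0.0], [0.0, 0.0, -1.0]]
force: [-0.3, 0.1, -0.5]
opening: 0.517
```

Emit:
{"name": "play_rows", "arguments": {"targets": [[1,-0.002,-0.0001,0.001,0,0,0],[1,-0.002,-0.0001,0.001,0,0,0],[1,0,0,0,0,0,0],[1,0,0,0,0,0,0]]}}

```text
time_s: 16.88
position: [0.5697, 0.0428, 0.1316]
tcp_rot: [[0.997, 0.075, 0.0], [0.075, -0.997, 0.0], [0.0, 0.0, -1.0]]
force: [0.8, -0.8, -0.8]
opening: 0.518
```

Emit:
{"name": "play_rows", "arguments": {"targets": [[1,-0.004,-0.0003,0.001,0,0,0],[1,-0.006,-0.0004,0,0,0,0],[1,-0.01,-0.0007,0,0,0,0],[1,-0.02,-0.0014,0,0,0,0],[1,-0.02,-0.0014,0,0,0,0],[1,-0.02,-0.0014,0,0,0,0],[1,0,0,0.02,0,0,0],[1,0,0,0.02,0,0,0],[1,0,0,0,0,0,0]]}}

```text
time_s: 18.0
position: [0.4901, 0.037, 0.1737]
tcp_rot: [[0.997, 0.075, 0.003], [0.075, -0.997, -0.001], [0.003, 0.001, -1.0]]
force: [-0.3, 0.5, 0.2]
opening: 0.521
```

Run:
```python
from h import *
import json
s=bot.read_state();print(s["force"],s["position"])
a=bot.capture("scene")[160:300,80:270];a=cv2.resize(a,None,fx=2.1,fy=2.1,interpolation=cv2.INTER_CUBIC)
b=cv2.resize(bot.capture("side")[110:275,225:365],None,fx=2.85,fy=2.85,interpolation=cv2.INTER_CUBIC)
o=np.zeros((480,800,3),np.uint8);o[:a.shape[0],:399]=a;o[:b.shape[0],400:400+b.shape[1]]=b[:,:400];cv2.imwrite("pics/s7.png",o);print(b.shape)
```

```text
[-0.34936965  0.45653519  0.22816844] [0.49012904 0.03701335 0.173731  ]
(470, 399, 3)
```

View pics/s7.png

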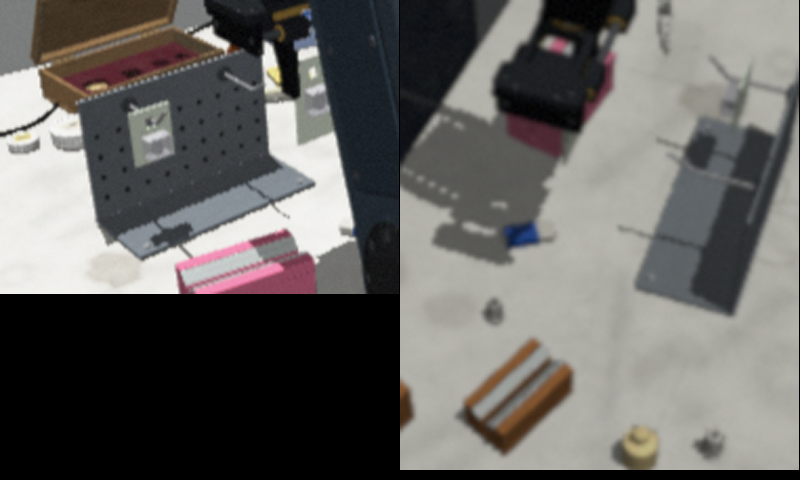

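The pack is off and the pegs are unchanged. I'm moving towards the small brown holder for an overhead measurement.

Emit:
{"name": "play_rows", "arguments": {"targets": [[1,-0.01,-0.031,0.003,0,0,-0.068],[1,-0.01,-0.031,0.003,0,0,-0.068],[1,-0.01,-0.031,0.003,0,0,-0.068],[1,-0.01,-0.031,0.003,0,0,-0.068],[1,-0.01,-0.031,0.003,0,0,-0.068],[1,-0.01,-0.031,0.003,0,0,-0.068],[1,0,0,0,0,0,0],[1,0,0,0,0,0,0],[1,0,0,0,0,0,0]]}}

```text
time_s: 19.23
position: [0.4294, -0.1477, 0.1901]
tcp_rot: [[0.945, -0.326, -0.001], [-0.326, -0.945, 0.001], [-0.001, -0.001, -1.0]]
force: [0.0, -0.0, -0.3]
opening: 0.519
```

Run:
```python
from h import *
import json
np.set_printoptions(precision=4,suppress=True)
s=bot.read_state();print(s["position"],np.array(s["tcp_rot"]))
c=bot.get_calibration("wrist");im=bot.capture("wrist");cv2.imwrite("pics/w8raw.png",im)
json.dump({k:np.array(v).tolist() for k,v in c.items()},open("c8.json","w"))
R=np.array(c["R"]);q=R@[.532,-.174,.042]+c["t"];u=c["fx"]*q[0]/q[2]+c["cx"];v=c["fy"]*q[1]/q[2]+c["cy"];print(u,v)
x0=int(max(0,min(360,u-100)));y0=int(max(0,min(270,v-75)));print(x0,y0)
cv2.imwrite("pics/w8.png",cv2.resize(im[y0:y0+150,x0:x0+200],None,fx=4,fy=4,interpolation=cv2.INTER_CUBIC))
```

```text
[ 0.4294 -0.1477  0.1901] [[ 0.9455 -0.3257 -0.001 ]
 [-0.3256 -0.9455  0.0009]
 [-0.0013 -0.0006 -1.    ]]
271.16237936925614 79.24330954428918
171 4
```

View pics/w8.png

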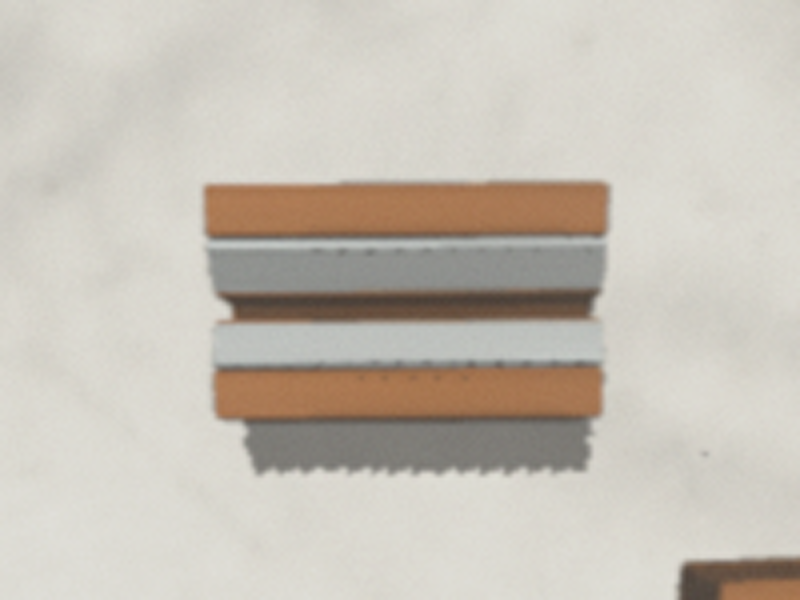

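Run:
```python
from h import *
import json
np.set_printoptions(precision=4,suppress=True)
c=json.load(open("c8.json"))
f=lambda x,y,z:onz(0,(171+x/4-.375,4+y/4-.375),z,c)
P=np.array([f(*p,.042) for p in((205,185),(608,183),(216,419),(602,416))]);I=np.array([f(*p,.042) for p in((207,238),(607,234),(216,370),(603,366))])
W=np.array([f(*p,.034) for p in((222,294),(597,290),(216,321),(602,318))])
for A in(P,I,W):
    e1=A[0]-A[1];e2=A[2]-A[3];print(A.mean(0),np.linalg.norm(e1),np.linalg.norm(e2),np.linalg.norm(A[:2].mean(0)-A[2:].mean(0)),[np.degrees(np.arctan2(-e[0],e[1])) for e in(e1,e2)])
```

```text
[ 0.5314 -0.1751  0.042 ] 0.08908168631981818 0.08937599341406241 0.04939118443962881 [np.float64(-18.765568518607967), np.float64(-18.587472289582657)]
[ 0.5315 -0.1753  0.042 ] 0.0893253427751966 0.0887178684728487 0.027927335506827564 [np.float64(-18.494070810170985), np.float64(-18.45514781185953)]
[ 0.5316 -0.1753  0.034 ] 0.08685468489097821 0.08988903191511512 0.005977267874881634 [np.float64(-18.449785935283302), np.float64(-18.600859975055027)]
```

Emit:
{"name": "play_rows", "arguments": {"targets": [[1,0.0256,-0.0069,0,0,0,0.007],[1,0.0256,-0.0069,0,0,0,0],[1,0.0256,-0.0069,0,0,0,0],[1,0.0258,-0.007,0,0,0,0],[1,0,0,-0.02,0,0,0],[1,0,0,-0.02,0,0,0],[1,0,0,-0.02,0,0,0],[1,0,0,-0.015,0,0,0],[1,0,0,0,0,0,0],[1,0,0,0,0,0,0],[1,0,0,0,0,0,0]]}}

```text
time_s: 20.65
position: [0.5329, -0.1768, 0.1164]
tcp_rot: [[0.947, -0.32, 0.002], [-0.32, -0.947, -0.001], [0.002, 0.0, -1.0]]
force: [0.2, -0.6, -0.7]
opening: 0.517
```

Run:
```python
from h import *
s=bot.read_state();print(s["position"])
# side view: card lower edge vs slot; scene view occluded by arm?
b=cv2.resize(bot.capture("side")[185:290,215:320],None,fx=5,fy=5,interpolation=cv2.INTER_CUBIC)
a=cv2.resize(bot.capture("wrist")[0:420,140:420],None,fx=1,fy=1.25)
o=np.zeros((525,805,3),np.uint8);o[:,:525]=b;o[:,525:]=a;o=o[:,:800];cv2.imwrite("pics/s9.png",o)
```

```text
[ 0.53285394 -0.17681946  0.11637174]
```

View pics/s9.png

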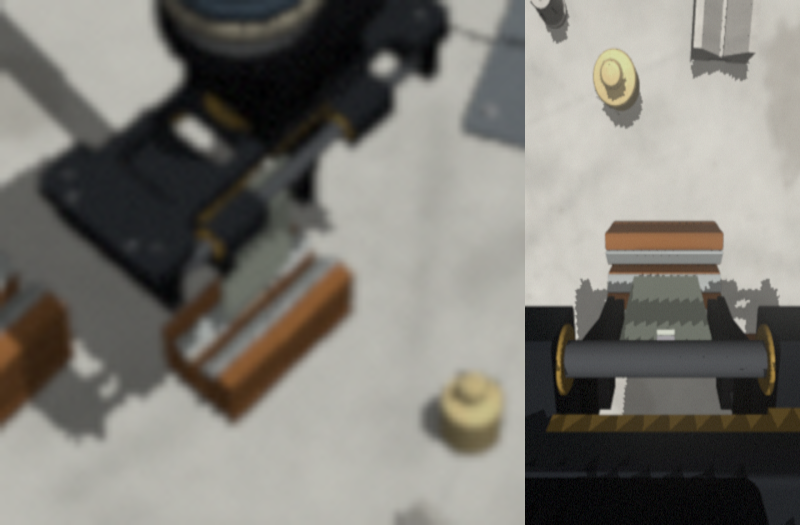

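Run:
```python
from h import *
np.set_printoptions(precision=4,suppress=True)
c=bot.get_calibration("wrist");im=bot.capture("wrist")
print(im[205:232,281].astype(int).tolist())
ex=np.array([.948,-.319,0]);ey=np.array([.319,.948,0]);C=np.array([.5315,-.1752,0])
for p in((245,220),(316,220),(281,218),(281,222)):
    for z in (.058,):
        X=onz(0,p,z,c);print(p,ex@(X-C),ey@(X-C))
```

```text
[[130, 135, 132], [132, 133, 133], [133, 137, 132], [133, 135, 133], [129, 134, 132], [117, 120, 120], [72, 79, 89], [47, 61, 80], [46, 63, 83], [46, 61, 84], [50, 66, 89], [48, 62, 85], [55, 75, 103], [96, 112, 140], [151, 157, 159], [162, 166, 162], [125, 133, 129], [106, 117, 114], [107, 119, 115], [109, 120, 115], [105, 115, 113], [109, 119, 116], [108, 119, 116], [106, 118, 114], [106, 116, 112], [107, 118, 113], [108, 117, 115]]
(245, 220) 0.0031551695500294866 0.024582757023452972
(316, 220) 0.003073037910709099 -0.026832223952880593
(281, 218) 0.004634277177290503 -0.0014898872670772948
(281, 222) 0.001587377278323541 -0.0014864540902066522
```

Emit:
{"name": "play_rows", "arguments": {"targets": [[1,-0.0007,0.0013,-0.004,0,0,0],[1,0,0,-0.008,0,0,0],[1,0,0,-0.006,0,0,0],[1,0,0,-0.004,0,0,0],[1,0,0,0,0,0,0],[1,0,0,0,0,0,0]]}}

```text
time_s: 21.55
position: [0.5317, -0.1753, 0.0936]
tcp_rot: [[0.947, -0.32, 0.0], [-0.32, -0.947, -0.0], [0.0, 0.0, -1.0]]
force: [0.3, -0.3, -0.4]
opening: 0.518
```

Emit:
{"name": "play_rows", "arguments": {"targets": [[1,0,0,-0.003,0,0,0],[1,0,0,-0.003,0,0,0],[1,0,0,0,0,0,0],[1,0,0,0,0,0,0]]}}

```text
time_s: 22.05
position: [0.5316, -0.1753, 0.0875]
tcp_rot: [[0.947, -0.32, -0.0], [-0.32, -0.947, 0.0], [-0.0, -0.0, -1.0]]
force: [0.4, 0.1, -0.7]
opening: 0.517
```

No contact force, and the lower edge is now about 5 mm inside the walls. I'm continuing down.

Emit:
{"name": "play_rows", "arguments": {"targets": [[1,0,0,-0.003,0,0,0],[1,0,0,-0.003,0,0,0],[1,0,0,-0.003,0,0,0],[1,0,0,0,0,0,0],[1,0,0,0,0,0,0]]}}

```text
time_s: 22.68
position: [0.5316, -0.1752, 0.0785]
tcp_rot: [[0.947, -0.32, -0.0], [-0.32, -0.947, 0.0], [-0.0, -0.0, -1.0]]
force: [-0.2, -0.6, -1.5]
opening: 0.516
```

Emit:
{"name": "play_rows", "arguments": {"targets": [[1,0,0,-0.003,0,0,0],[1,0,0,-0.003,0,0,0],[1,0,0,-0.002,0,0,0],[1,0,0,0,0,0,0],[1,0,0,0,0,0,0]]}}

```text
time_s: 23.3
position: [0.5316, -0.1753, 0.0706]
tcp_rot: [[0.947, -0.32, 0.0], [-0.32, -0.947, -0.0], [0.0, 0.0, -1.0]]
force: [0.3, 0.0, -0.4]
opening: 0.519
```

Emit:
{"name": "play_rows", "arguments": {"targets": [[1,0,0,-0.001,0,0,0],[1,0,0,-0.001,0,0,0],[1,0,0,0,0,0,0],[1,0,0,0,0,0,0]]}}

```text
time_s: 23.8
position: [0.5317, -0.1753, 0.0687]
tcp_rot: [[0.947, -0.32, 0.0], [-0.32, -0.947, -0.0], [0.0, 0.0, -1.0]]
force: [-0.2, 0.1, 0.9]
opening: 0.519
```

Emit:
{"name": "play_rows", "arguments": {"targets": [[1,0,0,-0.0005,0,0,0],[1,0,0,0,0,0,0],[1,0,0,0,0,0,0]]}}

```text
time_s: 24.18
position: [0.5319, -0.1754, 0.0686]
tcp_rot: [[0.947, -0.32, 0.001], [-0.32, -0.947, -0.0], [0.001, 0.0, -1.0]]
force: [0.1, 0.3, 4.9]
opening: 0.518
```

Emit:
{"name": "play_rows", "arguments": {"targets": [[1,0,0,-0.0005,0,0,0],[1,0,0,0,0,0,0],[1,0,0,0,0,0,0]]}}

```text
time_s: 24.55
position: [0.5321, -0.1755, 0.0686]
tcp_rot: [[0.947, -0.32, 0.001], [-0.32, -0.947, -0.001], [0.002, 0.0, -1.0]]
force: [-0.7, 2.2, 7.8]
opening: 0.521
```

Emit:
{"name": "play_rows", "arguments": {"targets": [[1,0,0,-0.0005,0,0,0],[1,0,0,0,0,0,0],[1,0,0,0,0,0,0]]}}

```text
time_s: 24.92
position: [0.5324, -0.1756, 0.0685]
tcp_rot: [[0.947, -0.321, 0.002], [-0.321, -0.947, -0.001], [0.002, 0.0, -1.0]]
force: [-0.5, 0.1, 11.1]
opening: 0.517
```

The floor is felt at TCP z = 0.0686, against 0.0685 predicted. I'm easing the load, releasing and retreating upwards.

Emit:
{"name": "play_rows", "arguments": {"targets": [[1,0,0,0.001,0,0,0],[1,0,0,0,0,0,0],[0.45,0,0,0,0,0,0],[0.35,0,0,0,0,0,0],[0.2,0,0,0,0,0,0],[0,0,0,0,0,0,0],[0,0,0,0,0,0,0],[0,0,0,0,0,0,0]]}}

```text
time_s: 25.92
position: [0.5315, -0.1753, 0.068]
tcp_rot: [[0.947, -0.32, -0.0], [-0.32, -0.947, 0.0], [-0.0, -0.0, -1.0]]
force: [0.2, -1.1, 0.1]
opening: 0.97
```

Emit:
{"name": "play_rows", "arguments": {"targets": [[0,0,0,0.01,0,0,0],[0,0,0,0.02,0,0,0],[0,0,0,0.03,0,0,0],[0,0,0,0.03,0,0,0],[0,-0.025,0,0.02,0,0,0],[0,-0.025,0,0.02,0,0,0],[0,-0.025,0,0,0,0,0],[0,-0.025,0,0,0,0,0],[0,0,0,0,0,0,0],[0,0,0,0,0,0,0]]}}

```text
time_s: 27.18
position: [0.4326, -0.1758, 0.1987]
tcp_rot: [[0.947, -0.321, 0.002], [-0.321, -0.947, -0.001], [0.002, 0.0, -1.0]]
force: [-1.0, -0.3, -0.6]
opening: 0.998
```

Run:
```python
from h import *
np.set_printoptions(precision=4,suppress=True)
s=bot.read_state();print(s["position"],s["force"],s["time_s"])
c=bot.get_calibration("wrist");im=bot.capture("wrist");R=np.array(c["R"])
q=R@[.5315,-.1752,.08]+c["t"];u=c["fx"]*q[0]/q[2]+c["cx"];v=c["fy"]*q[1]/q[2]+c["cy"]
x0=int(max(0,min(400,u-80)));y0=int(max(0,min(240,v-90)));print(x0,y0)
a=cv2.resize(im[y0:y0+180,x0:x0+160],None,fx=2.5,fy=2.5,interpolation=cv2.INTER_CUBIC)
b=cv2.resize(bot.capture("side")[100:280,215:375],None,fx=2.5,fy=2.5,interpolation=cv2.INTER_CUBIC)
cv2.imwrite("pics/s10.png",np.hstack([a,b]))
```

```text
[ 0.4326 -0.1758  0.1987] [-0.9771 -0.2656 -0.6241] 27.175
161 1
```

Run:
```python
from h import *
def proj(c,X):
    q=np.array(c["R"])@np.array(X)+c["t"];return np.array([c["fx"]*q[0]/q[2]+c["cx"],c["fy"]*q[1]/q[2]+c["cy"]])
ey=np.array([.319,.948,0]);C=np.array([.5315,-.1752,0])
c=bot.get_calibration("side");d=cv2.absdiff(bot.capture("side"),cv2.imread("pics/w1s.png")).max(2)
m=(d>25).astype(np.uint8);r=m[195:275,225:300]
for row in r[::2]: print("".join("#" if v else "." for v in row[::1]))
for y in(-.023,.023):
    for z in(.102,.03): print(y,z,proj(c,C+y*ey+[0,0,z])-[225,195])
# changes at the short pack / bystanders
for n,P in(("short",(.608,.165,.10)),("eraser",(.463,-.008,.006)),("brass",(.65,-.179,.03)),("col1",(.473,-.102,.014)),("col2",(.704,-.149,.014))):
    u,v=proj(c,P).astype(int);print(n,(u,v),m[v-12:v+12,u-12:u+12].sum())
```

```text
..........############.....................................................
#..........................................................................
###........................................................................
#####......................................................................
########...................................................................
##########.................................................................
############...............................................................
###############............................................................
###############............................................................
###############............................................................
############...............................................................
###########................................................................
########...................................................................
##.........................................................................
....................................
[... 1585 characters left out ...]
..................................................
...........................................................................
...........................................................................
...........................................................................
...........................................................................
-0.023 0.102 [34.15821733 43.44095118]
-0.023 0.03 [35.24270321 58.03243979]
0.023 0.102 [47.34731868 31.3954582 ]
0.023 0.03 [47.76358025 46.35363949]
short (np.int64(343), np.int64(145)) 0
eraser (np.int64(269), np.int64(194)) 0
brass (np.int64(309), np.int64(265)) 0
col1 (np.int64(258), np.int64(220)) 1
col2 (np.int64(333), np.int64(266)) 0
```

Run:
```python
from h import *
def proj(c,X):
    q=np.array(c["R"])@np.array(X)+c["t"];return np.array([c["fx"]*q[0]/q[2]+c["cx"],c["fy"]*q[1]/q[2]+c["cy"]])
ex=np.array([.948,-.319,0]);ey=np.array([.319,.948,0]);C=np.array([.5315,-.1752,0])
d=cv2.absdiff(bot.capture("side"),cv2.imread("pics/w1s.png")).max(2);
for row in d[222:256,250:280:1]: print(" ".join("%3d"%v for v in row))
c=bot.get_calibration("wrist");im=bot.capture("wrist")
for y in(-.023,0,.023): print(y,[proj(c,C+y*ey+[0,0,z]).round(1).tolist() for z in(.102,.06)])
for off in (0,12):
    u,v=proj(c,C+[0,0,.102]).astype(int);u+=off;print("col",u,"rows from",v-14,[tuple(im[r,u].tolist()) for r in range(v-14,v+12)])
```

```text
1   1   2   1   1   1   1   0   2   1   1   1   1   1   1   1   0   2   0   1   0   2   1   0   1   1   2   1   1   1
  1   1   1   1   1   2   1   2   2   1   1   1   2   2   2   1   2   1   1   2   1   1   1   1   2   1   0   1   1   1
  1   1   0   1   1   1   1   2   0   2   0   1   1   1   1   0   1   2   1   2   1   1   1   1   1   1   1   1   1   1
  1   0   1   1   0   1   1   1   1   1   1   2   2   1   1   1   1   0   2   2   1   1   0   1   1   1   1   1   2   0
  1   1   1   2   1   1   2   2   1   1   1   0   0   1   0   1   1   1   1   1   3   2   3   1   1   2   1   1   2   1
  1   1   1   1   2   1   1   1   1   1   1   1   1   2   1   0   2   3   0   5   5   7  14   7   1   1   1   1   0   1
  1   1   2   0   1   1   2   0   2   1   2   0   2   1   1   1   1   1   4   8  12  14  21   9   0   1   2   1   2   1
  2   1   2   1   2   2   1   1   1   1   1   0   1   0   1   0   1   4   9  13  19  24  23   7   2   0   2   1   1   1
  2   1   2   1   1   0   1   1   2   1   1   1   1   2   1   2   7  11  16  18  33  38  26   8   2   1   1   1   1   1
  1   1   1   1   1   
[... 3297 characters left out ...]
38, 138), (151, 154, 151), (191, 194, 190), (214, 216, 214), (215, 217, 214), (206, 206, 205), (154, 159, 158), (117, 126, 124), (104, 113, 110), (118, 122, 121), (167, 169, 168), (191, 191, 190), (202, 200, 201), (206, 203, 204), (203, 199, 202)]
col 250 rows from 74 [(81, 114, 160), (81, 113, 156), (76, 106, 147), (73, 95, 126), (101, 107, 112), (163, 167, 164), (182, 184, 181), (145, 150, 145), (131, 134, 132), (135, 136, 136), (135, 139, 136), (136, 138, 138), (151, 153, 151), (193, 195, 192), (214, 214, 210), (217, 219, 215), (201, 201, 199), (136, 138, 136), (87, 93, 91), (85, 90, 90), (123, 124, 124), (169, 168, 168), (193, 191, 192), (203, 199, 200), (202, 198, 200), (191, 189, 190)]
```

The side view puts the pack's top corners at about (272,227) and (258,238). The values expected for a pack standing upright on the floor are (272,226) and (259,238). The wrist view shows the top edge at rows 87–90, against 88.8 expected. I'm handing in.

```bash
python3 -c "
from rig import bot
print(bot.hand_in())"
```

```text
the job is handed in; nothing more can be done
None
```

I took the taller pack off the right peg and stood it upright in the smaller brown holder, near the middle of the slot. I then released it and handed the job in at about 27 s on the robot's clock, against the 72 s limit.

**Taking it off the peg:** I lifted the pack 3.5 mm and slid it along the wire, following a tip angle I measured from the images at about 27°. The force readings I took along the peg peaked at about 2 N, with noise under 1 N. I read forces only at stops, so a brief higher peak would not show.

**Feeling the tip:** Near the tip I took one reading for pushing from below and lowered the pack 1 mm. The next readings showed the opposite, so I raised it 2 mm. That fitted the 27° estimate.

**Placing it:** I felt the slot floor at tool height 0.0686 m, against 0.0685 m predicted. I pressed with 5–11 N while still holding the pack, then eased off and let go.

**Last checks:**
- **Pack position:** the pack's top edge lies within about 1 pixel of where it should be in both the side and wrist views.
- **Other objects:** the short pack, the eraser, the brass weight and both loose collets show no change in the side image.
- **Arm:** it is clear of everything.
- **Picture limit:** I could not view my last picture because I had reached the 12-picture limit. The final check was therefore done from pixel values alone.

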